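# Clean the test socket, then seat and hold a bayonet lamp in it

## Task

Give the lamp test socket a shot of cleaner: press the cap of the clamped spray can right down for a moment and let it spring back up. Then take the bayonet lamp (oblong head, two lugs) from the parts tray, push it all the way down into the socket against the spring, and twist it a quarter turn clockwise seen from above. The socket springs back, so finish with the gripper still holding the lamp pushed in and turned, and leave the other fittings and the tape dispenser where they are.

Things in the scene. Friction and masses are not known exactly. Their poses are not given: they have to be found in the camera images.
- cap_top (a point): Centre of the top face of the spray can's cap: a flat grey disc 32 mm across (28 mm flat on top), 149 mm above the table when up. The white can, 50 mm across, is clamped in a fixed foot and does not move. Its thin nozzle tube slopes down from the cap along this frame's +y, aimed at the socket, and ends 62 mm from the cap's axis.
- cap (a joint): Travel of the spray cap in m: 0 up, 0.006 fully down; spring force about 3 N at the start, 7 N fully down. It sprays from about 0.004 on and springs back when let go.
- socket_mouth (a point): Centre of the round mouth in the flat top of the test socket, 60 mm above the table, z up. The mouth is 25 mm across with two notches 12 mm wide along +x and -x, reaching 20 mm from the axis, through a top plate 6 mm thick; below it the lugs can turn freely. Inside, the lamp's foot lands on a black sprung disc 6.5 mm below the mouth.
- socket: The fixed test socket: grey block 76 x 76 mm with aluminium top, foot plate 100 x 100 mm; same axes as socket_mouth, origin under its centre. Two posts on the inner disc stand just beyond the notches, on their clockwise sides; the lugs push them round when the lamp is turned clockwise seen from above.
- plunger (a joint): How far the socket's inner disc is pushed down, in m: 0 up, 0.010 at its bottom stop; spring 4 N at the start, 8 N at the stop. The lugs clear the underside of the top plate from 0.0075 on, and only then can the lamp be turned. Once turned, the lugs hook under the plate and the disc stays down.
- rotor (a joint): Turn of the socket's inner disc in rad, clockwise seen from above: 0 at rest, stop at 1.5. The lamp turns about 0.15 rad before its lugs meet the posts, so a lamp quarter turn (1.57) reads about 1.4. A torsion spring (0.02 N m at rest, 0.08 N m at the stop) turns it back.
- lamp_mid (a point): On the lamp's axis, 40 mm above its foot; stands upright in a tray cell, z up. Head: white, 40 mm along x, 26 along y (grip its two long flat sides), 22 to 52 mm above the foot, topped by a clear lens 23 mm across up to 62 mm. Below: steel shaft 22 mm across, two lugs to +x and -x, 36 mm over both tips, 8 wide, 2 to 8 mm above the foot. Same either way round. About 70 g.
- tray: Fixed black tray, 85 mm along x, 230 mm along y, rim 15 mm high, floor 3 mm; three cells in a row along y, 75 mm apart. Origin under the centre. Each cell holds one fitting, in any order.
- round_mid (a point): Half-way up (18 mm above the foot) of the round-headed fitting, white, 32 mm across, 36 mm high, with no lugs; stands in the tray. Leave alone.
- square_mid (a point): Half-way up (18 mm above its foot) of the square fitting, white, 26 x 26 mm, 36 mm high; stands in the tray. Leave alone.
- dispenser_mid (a point): Middle of the blue tape dispenser, 45 mm above the table; 150 mm along x, 55 mm along y, 89 mm high. Leave alone.

How it is judged:
By the outcome, as a careful person would: the job done as asked, in the order asked, and still so for the second after the job is handed in, while the arm keeps its last pose, push and grip.
It also fails if it takes over 54 s, if anything falls off the work surface, if the arm or the gripper's body presses on something with over 40 N, if the wrist force passes 120 N, or if a joint passes its speed limit or range.

## Robot

A 7-joint arm with a two-finger parallel gripper is mounted at the origin on the work surface. World frame = base frame: x ahead of the robot, y to its left, z up, the work surface at z = 0. Lengths are in m, angles in rad, forces in N, time in s.
With the tool pointing down it reaches from about 0.4 to 0.875 m from the base axis. Payload 6.5 kg.
Tool frame: the origin (TCP) lies midway between the tips of the shut fingers; the grasp point (between the pads) lies 19 mm behind it; z points along the fingers, y is the direction in which the jaws open and shut (so a half turn about z gives the same grasp; the last joint's range is limited). The gripper opens to 88 mm and grips with 3 to 60 N. Pads are 18 mm wide; open, the fingers measure 123 mm over their backs; the gripper's body (75 mm by 187 mm) begins 45 mm behind the grasp point.
Start: joints at [1.215, 0.536, -0.004, 1.538, 0.003, 1.067, -0.071], TCP at [0.186, -0.623, 0.206] pointing down, gripper open.
Joint ranges: [-2.7, 2.7], [-0.37, 2.16], [-1.27, 1.26], [0.24, 2.4], [-1.31, 4.45], [0.19, 1.91], [-2.76, 2.76]. Speed limits (rad/s): [2.39, 2.39, 3.14, 3.14, 3.14, 3.14, 3.14].

## Interface

Orientations are given as a unit quaternion [x, y, z, w].
In Python, from workcell import move_pose, move_l, move_j, grip, wait, solve_ik, get_state, read_camera, Unreachable, hand_in, spot_in gives the robot as it stands. Calls block until the motion is done:
- move_pose(position, orientation): joint-space move of the TCP to a pose.
- move_l(position, rot=None, v=0.15, stop_force=None): straight line of the TCP; rot=None keeps the orientation; v is the mean speed in m/s. With stop_force (N) it stops when the force on the tool has changed by that much, and returns True; else False.
- move_j(angles): joint-space move.
- grip(opening, squeeze=None): finger opening in m; squeeze is the grip in N (None keeps the last); returns when the fingers have stopped.
- wait(seconds).
- solve_ik(position, orientation): joint angles nearest the present ones, or None.
- get_state(): the state.
- read_camera(name): name is "scene" or "top"; returns a dict with "img" (384x512x3 uint8, blue, green, red), "mtx" (3x3 intrinsics, pixels), "world_to_cam" (4x4, takes a point from world to camera coordinates). Camera axes: x right, y up, looking along -z (the intrinsics and any distortion apply to the point x, -y, -z); pixel columns grow to the right and rows downward; lengths in m; the calibration is good to about 2 mm. A picture is of the moment at which its call begins. There is no depth.
A pose or a line that the arm cannot do raises Unreachable and nothing moves.
- hand_in(): hands the job in, once; it reports no verdict.
Trained networks look in a picture, given as the dict that the camera call returned (one of the last four; its "shot" number tells which), for a name from the list of things; names that differ only in an ending like _2 or _b are one class to them, and where a whole thing is asked for, a point or a joint stands for the part that bears it (a point fixed in the world has none). Each returns a list of dicts, best first, with "score" (0 to 1); they miss things now and then, are a little off and sometimes report something else, mostly with a low value. They report only what shows in the picture. A call takes as long as a camera call.
- spot_in(picture, target): "bbox" ([left, top, width, height] in pixels, round what is visible of it).
The state is a dict: "time_s": time; "joints": joint angles; "joint_velocities": joint speeds; "joint_efforts": joint torques, N m; "tcp_pos": TCP position; "tcp_rot": TCP orientation; "contact_force": force on the tool from outside, world axes, zero at the start; "torque": the same for the moment, N m; "grip_width": finger opening in m.
Only numpy, scipy, OpenCV 4.12 (cv2) and the standard library are available. Lean on these libraries where they do the work, as an engineer would, in place of code of your own. Each camera call takes 0.05 s, during which the arm holds its last target.

## Working session

There is one attempt and no reset: what is moved stays moved. The work goes in short steps, each a Python script; the robot and the scene stay as the last script left them, time stands still between calls to the robot, and variables do not carry over. Pictures are saved under pics/ and viewed, and the job is handed in when it is done.

```bash
mkdir -p pics; ls
python3 - <<'E'
from workcell import *
import cv2
for n in ("scene","top"):
    p=read_camera(n); cv2.imwrite(f"pics/{n}0.png",p["img"])
    print(n,p["mtx"].tolist() if hasattr(p["mtx"],'tolist') else p["mtx"]); print(p["world_to_cam"]); print(p.keys())
    for t in ("cap_top","cap","socket_mouth","socket","lamp_mid","tray","round_mid","square_mid","dispenser_mid"):
        try: print(t,[(d["bbox"],round(d["score"],2)) for d in spot_in(p,t)][:3])
        except Exception as e: print(t,e)
print(get_state())
E
```

```text
pics
scene [[423.24092199315675, 0.0, 254.1711789254797], [0.0, 423.24092199315675, 189.59745384843367], [0.0, 0.0, 1.0]]
[[-0.24789239  0.96866806  0.01521675  0.16746399]
 [-0.6206189  -0.17084457  0.76527401  0.22820565]
 [ 0.74389619  0.1802618   0.64352478 -1.50452653]
 [ 0.          0.          0.          1.        ]]
dict_keys(['img', 'mtx', 'world_to_cam', 'shot'])
cap_top [([161.5, 175.4, 27.7, 21.6], 0.72)]
cap [([229.1, 220.8, 5.0, 7.4], 0.55)]
socket_mouth [([209.1, 212.8, 46.3, 43.2], 0.92)]
socket [([210.6, 209.9, 44.9, 50.9], 0.89)]
lamp_mid [([348.1, 216.3, 21.4, 25.2], 0.86), ([161.9, 178.4, 13.1, 11.6], 0.2)]
tray [([308.8, 215.5, 94.5, 38.5], 0.58), ([211.1, 210.6, 47.2, 45.1], 0.43)]
round_mid [([318.3, 215.1, 15.0, 13.1], 0.44)]
square_mid [([381.6, 225.3, 10.8, 16.2], 0.49)]
dispenser_mid [([105.7, 165.9, 36.2, 50.5], 0.6)]
top [[426.8393918710415, 0.0, 255.72878638339316], [0.0, 426.8393918710415, 193.20999860560238], [0.0, 0.0, 1.0]]
[[ 1.36378709e-03 -9.99883199e-01 -1.52226077e-02 -3.26588238e-02]
 [ 9.90531389e-01 -7.39039799e-04  1.37284455e-01 -5.4609474
[... 580 characters left out ...]
7,  0.53639863, -0.00441454,  1.53790768,  0.00260959,
        1.06727208, -0.07121216]), 'joint_velocities': array([-4.17279565e-04, -3.27697849e-04, -9.35404604e-04, -8.46076673e-05,
        9.35862806e-04, -2.95145990e-04,  1.05099005e-03]), 'joint_efforts': array([ 1.13992050e-03, -5.70899248e+01,  9.90593545e-01, -2.51920545e+01,
       -5.62475505e-02,  1.06743354e-02,  9.75363423e-05]), 'tcp_pos': array([ 0.1857528 , -0.62289118,  0.20641364]), 'tcp_rot': array([ 9.89516988e-01,  1.44416515e-01, -1.23722081e-05,  1.29231306e-05]), 'contact_force': array([-0.13800276, -0.45314604,  0.45849775]), 'torque': array([-0.05270937, -0.02983033,  0.00800428]), 'grip_width': 0.0882724873294473}
```

Run:
```python
import cv2,numpy as np
a=cv2.imread("pics/scene0.png")[140:290,80:430]; cv2.imwrite("pics/s0z.png",cv2.resize(a,None,fx=2.28,fy=2.28,interpolation=cv2.INTER_CUBIC))
b=cv2.imread("pics/top0.png")[140:250,120:410]; cv2.imwrite("pics/t0z.png",cv2.resize(b,None,fx=2.75,fy=2.75,interpolation=cv2.INTER_CUBIC))
```

```text
(no output)
```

View pics/s0z.png

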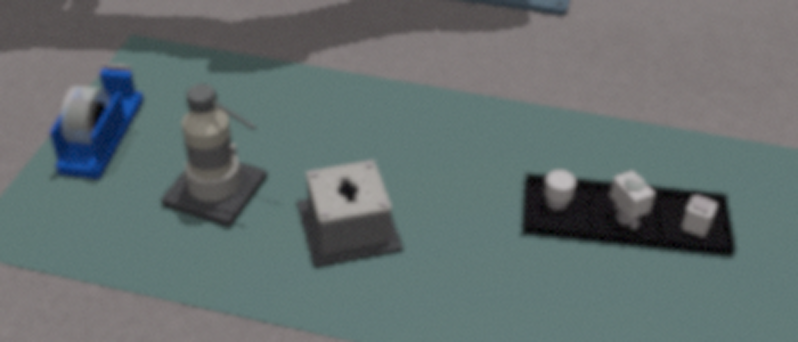

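View pics/t0z.png

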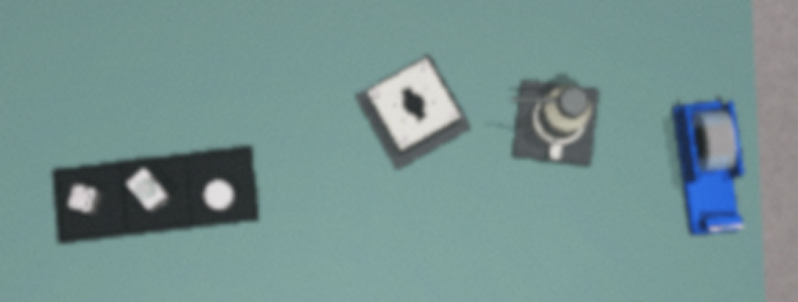

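View pics/scene0.png

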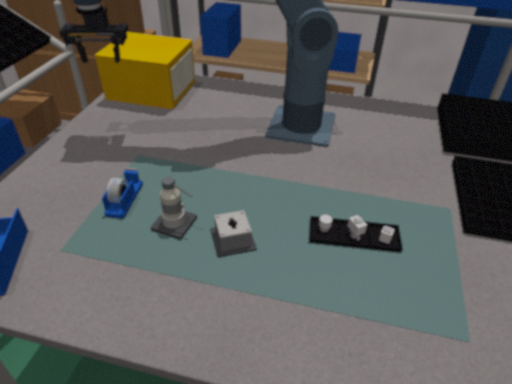

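View pics/top0.png

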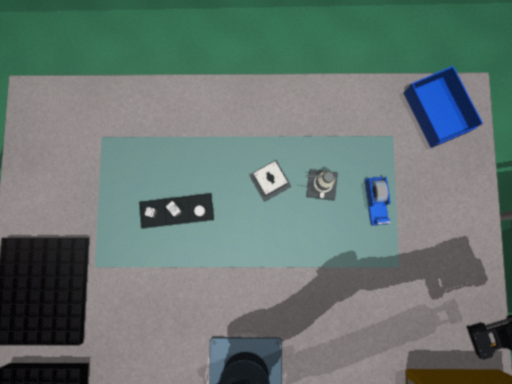

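The scene picture shows the dispenser at about (122,192), the can cap at (168,182), the socket at (233,230), and the tray with round (325,222), lamp (357,226) and square (387,235). The top picture has them mirrored: lamp at (173,209), socket (270,179), cap (328,176). Next I'll zoom in for sub-pixel measurement.

```bash
cat > h.py <<'E'
import numpy as np, cv2
from workcell import *
def avg(n,k=4):
    ps=[read_camera(n) for _ in range(k)]
    p=dict(ps[-1]); p["favg"]=np.mean([q["img"].astype(float) for q in ps],0); return p
def proj(p,X):
    X=np.atleast_2d(X); W=np.asarray(p["world_to_cam"]); c=X@W[:3,:3].T+W[:3,3]; c=c*[1,-1,-1]
    u=c@np.asarray(p["mtx"]).T; return u[:,:2]/u[:,2:]
def ray_z(p,uv,z):
    W=np.asarray(p["world_to_cam"]); R,t=W[:3,:3],W[:3,3]; C=-R.T@t
    d=np.linalg.inv(np.asarray(p["mtx"]))@[uv[0],uv[1],1]; d=R.T@(d*[1,-1,-1]); return C+d*(z-C[2])/d[2]
E
python3 - <<'E'
from h import *
import pickle
P={n:avg(n) for n in("scene","top")}
pickle.dump(P,open("P0.pkl","wb"))
def crop(n,x,y,w,h,f):
    a=P[n]["favg"][y:y+h,x:x+w].clip(0,255).astype(np.uint8); a=cv2.resize(a,(w*f,h*f),interpolation=cv2.INTER_CUBIC)
    for i in range(0,w,5): cv2.putText(a,str(x+i),(i*f,8),0,.3,(0,0,255)); cv2.line(a,(i*f+f//2,10),(i*f+f//2,14),(0,0,255))
    for i in range(0,h,5): cv2.putText(a,str(y+i),(0,i*f+f//2),0,.3,(0,0,255))
    return a
A=crop("scene",205,205,55,50,7);B=crop("top",245,155,55,50,7)
cv2.imwrite("pics/sock.png",np.hstack([A,B]))
A=crop("scene",305,210,100,45,7);B=crop("top",135,188,85,45,7)
cv2.imwrite("pics/tray1.png",A);cv2.imwrite("pics/tray2.png",B)
A=crop("scene",150,170,50,70,7);B=crop("top",300,160,50,70,7)
cv2.imwrite("pics/can.png",np.hstack([A,B]))
E
```

```text
(no output)
```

View pics/sock.png

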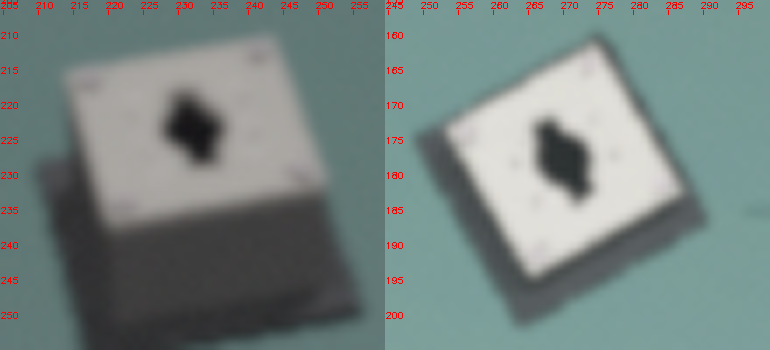

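View pics/tray1.png

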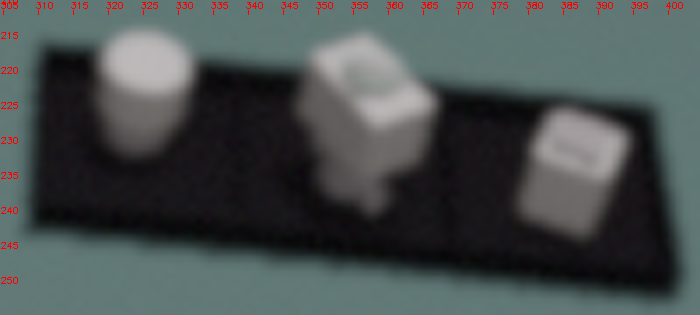

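View pics/tray2.png

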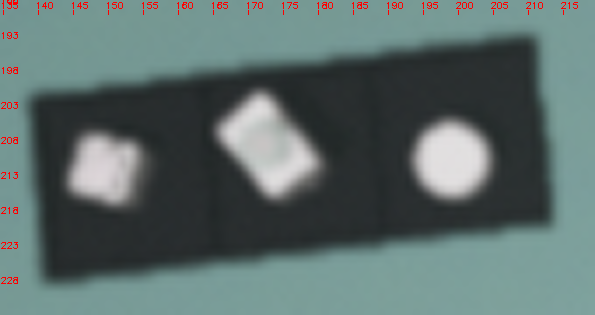

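View pics/can.png

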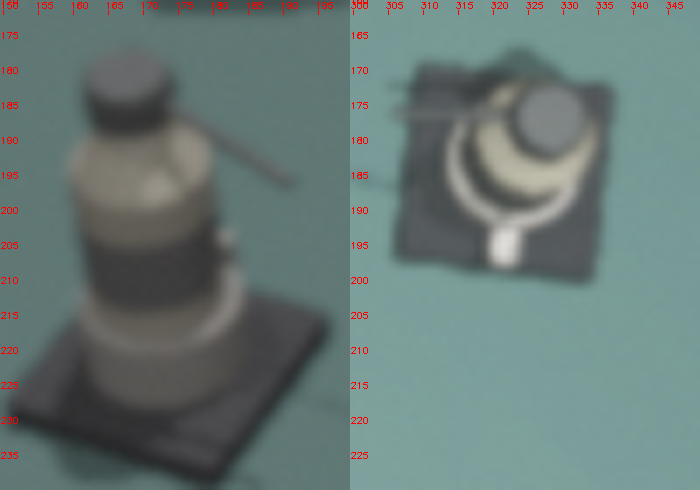

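The socket mouth slot runs diagonally, at about (232,223) in scene and (270,178) in top. The lamp's long axis runs from upper left to lower right in the top view. Next I'll rectify onto the known height planes and fit.

```bash
cat >> h.py <<'E'
def rect(p,cx,cy,z,half=0.08,mm=0.5):
    n=int(2*half*1000/mm); g=(np.arange(n)+.5)*mm/1000-half
    Y,X=np.meshgrid(cy+g,cx+g)  # rows = x, cols = y
    uv=proj(p,np.stack([X.ravel(),Y.ravel(),0*X.ravel()+z],1)).reshape(n,n,2).astype(np.float32)
    im=p.get("favg",p["img"]).clip(0,255).astype(np.float32)
    return cv2.remap(im,uv[...,0],uv[...,1],cv2.INTER_CUBIC).clip(0,255).astype(np.uint8)
def rc2w(rc,cx,cy,half=0.08,mm=0.5): # (col,row)->world
    return cx-half+(rc[1]+.5)*mm/1000, cy-half+(rc[0]+.5)*mm/1000
def blobs(m,cx,cy,half=.08,mm=.5,mina=200):
    cs,_=cv2.findContours(m.astype(np.uint8),cv2.RETR_CCOMP,cv2.CHAIN_APPROX_NONE)
    for c in cs:
        if len(c)<3: continue
        M=cv2.moments(c); 
        if M["m00"]*mm*mm<mina: continue
        r=cv2.minAreaRect(c); w=rc2w((M["m10"]/M["m00"],M["m01"]/M["m00"]),cx,cy,half,mm); rr=rc2w(r[0],cx,cy,half,mm)
        b=cv2.boxPoints(r); e=max((b[1]-b[0],b[2]-b[1]),key=np.linalg.norm)
        print("area",round(M["m00"]*mm*mm),"cen",np.round(w,4),"rect",np.round(rr,4),np.round(np.array(r[1])*mm,1),"long axis world ang",round(np.degrees(np.arctan2(e[0],e[1])),1) if 0 else round(np.degrees(np.arctan2(e[0],e[1])*-1+np.pi/2)%180,1))
E
python3 - <<'E'
from h import *
import pickle
P=pickle.load(open("P0.pkl","rb"))
for n,uv in(("scene",(232,223)),("top",(270,178))):
    print(n,ray_z(P[n],uv,.06))
for n,uv in(("scene",(167,180.5)),("top",(328,176.5))): print("cap",n,ray_z(P[n],uv,.149))
for n,uv in(("scene",(357,222)),("top",(172.5,209))): print("lamp",n,ray_z(P[n],uv,.057))
out=[]
c=ray_z(P["top"],(270,178),.06)
for n in P:
    r=rect(P[n],c[0],c[1],.06); out.append(r); g=cv2.cvtColor(r,cv2.COLOR_BGR2GRAY)
    t=(g>105 if n=="scene" else g>150)
    print("plate",n);blobs(t,c[0],c[1])
    print("mouth",n);blobs((g<(95 if n=="scene" else 130))&(np.hypot(*np.meshgrid(np.arange(320)-160,np.arange(320)-160))<60),c[0],c[1])
cap=ray_z(P["top"],(328,176.5),.149)
for n in P: out.append(rect(P[n],cap[0],cap[1],.149))
l=ray_z(P["top"],(172.5,209),.052)
for n in P: out.append(rect(P[n],l[0],l[1],.052))
print(c,cap,l)
cv2.imwrite("pics/rect.png",cv2.resize(np.vstack([np.hstack(out[0::2]),np.hstack(out[1::2])]),None,fx=.8,fy=.8))
E
```

```text
scene [ 0.59497884 -0.07765828  0.06      ]
top [ 0.59009072 -0.07659614  0.06      ]
cap scene [ 0.58294801 -0.24264377  0.149     ]
cap top [ 0.57863834 -0.24046024  0.149     ]
lamp scene [0.5071815  0.21961456 0.057     ]
lamp top [0.49484095 0.22164577 0.057     ]
plate scene
area 20490 cen [ 0.5765 -0.0808] rect [ 0.5901 -0.0766] [159.5 159.5] long axis world ang 0.0
area 509 cen [ 0.5945 -0.0773] rect [ 0.5946 -0.0771] [34.2 21.2] long axis world ang 36.4
mouth scene
area 414 cen [ 0.5948 -0.0772] rect [ 0.5948 -0.077 ] [31.4 19.2] long axis world ang 35.5
plate top
area 5892 cen [ 0.5927 -0.0765] rect [ 0.5928 -0.0764] [78.8 77.8] long axis world ang 60.6
area 653 cen [ 0.5923 -0.0765] rect [ 0.5924 -0.0764] [37.7 24.4] long axis world ang 35.8
mouth top
area 531 cen [ 0.5923 -0.0765] rect [ 0.5924 -0.0765] [34.8 21.7] long axis world ang 35.8
[ 0.59009072 -0.07659614  0.06      ] [ 0.57863834 -0.24046024  0.149     ] [0.49534659 0.22270498 0.052     ]
```

View pics/rect.png

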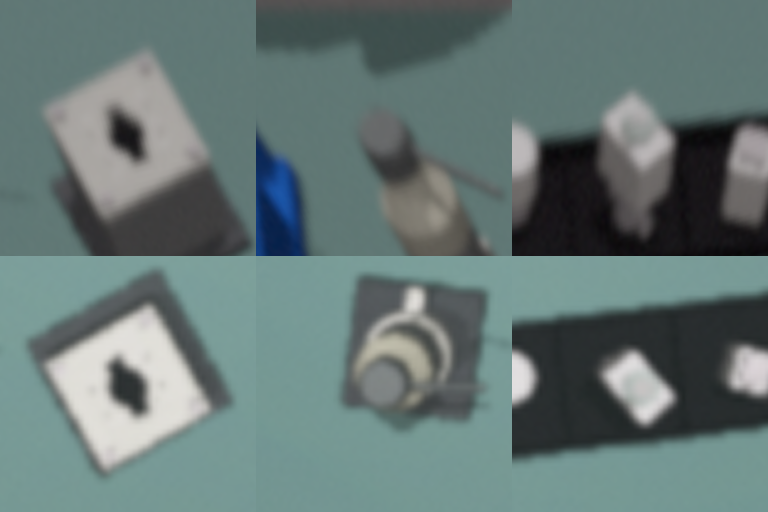

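```bash
cat >> h.py <<'E'
def mom(m,cx,cy,half=.08,mm=.5):
    n,lab,st,cen=cv2.connectedComponentsWithStats(m.astype(np.uint8))
    k=int(m.shape[0]/2); i=lab[k,k]
    if i==0:
        i=1+np.argmin(np.hypot(*(cen[1:]-k).T))
    ys,xs=np.nonzero(lab==i); x=cx-half+(ys+.5)*mm/1000; y=cy-half+(xs+.5)*mm/1000
    C=np.cov(x,y); w,v=np.linalg.eigh(C); return np.round([x.mean(),y.mean()],4),round(np.degrees(np.arctan2(v[1,1],v[0,1]))%180,1),len(x)*mm*mm,np.round(np.sqrt(w*12)*1000,1)
E
python3 - <<'E'
from h import *
import pickle
P=pickle.load(open("P0.pkl","rb"))
G=lambda n,c,z:cv2.cvtColor(rect(P[n],c[0],c[1],z),cv2.COLOR_BGR2GRAY)
c=(.5935,-.0768)
for n,t in(("scene",95),("top",130)): print("mouth",n,mom(G(n,c,.06)<t,*c))
c=(.4953,.2227)
g=G("top",c,.055)
for t in(90,120,150): print("lamp top",mom(g>t,*c))
# lamp scene top face
g2=G("scene",(.5,.22),.055); print(np.percentile(g2,[50,90,97,99]))
for t in(130,140,150): print("lamp scene",mom(g2>t,.5,.22))
c=(.581,-.2416)
o=[cv2.resize(rect(P[n],*c,.149,half=.04,mm=.25),None,fx=1.2,fy=1.2) for n in P]+[cv2.resize(rect(P[n],.5,.22,.055,half=.04,mm=.25),None,fx=1.2,fy=1.2) for n in P]
o=np.vstack([np.hstack(o[:2]),np.hstack(o[2:])])
cv2.imwrite("pics/z2.png",cv2.resize(o,(600,600)) if 0 else cv2.resize(o,(600,600)))
E
```

```text
mouth scene (array([ 0.5947, -0.0772]), np.float64(30.7), 434.25, array([15.3, 27.6]))
mouth top (array([ 0.5924, -0.0765]), np.float64(30.5), 550.0, array([17.4, 31. ]))
lamp top (array([0.4968, 0.2209]), np.float64(41.4), 1361.75, array([29.6, 45.3]))
lamp top (array([0.497 , 0.2211]), np.float64(40.6), 1173.25, array([27.3, 42.5]))
lamp top (array([0.497 , 0.2214]), np.float64(40.6), 1008.5, array([25.1, 40.3]))
[112.  121.1 165.  181. ]
lamp scene (array([0.4998, 0.2209]), np.float64(33.8), 1250.75, array([28.4, 43.6]))
lamp scene (array([0.4997, 0.2213]), np.float64(35.7), 1046.0, array([26.3, 42.8]))
lamp scene (array([0.4994, 0.2217]), np.float64(36.5), 809.75, array([24.8, 43.4]))
```

View pics/z2.png

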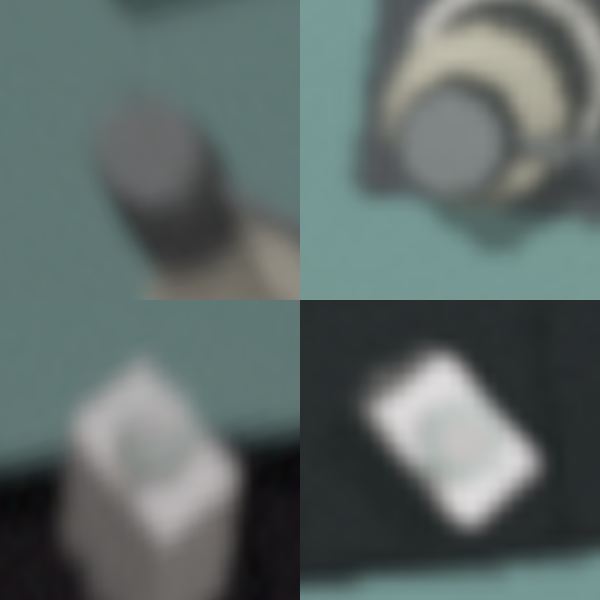

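Both cameras agree in y. The scene camera reads x about 2.3 mm higher, so I'll use the mean. Next comes an IK check for the twist and then the cap press.

```bash
cat >> h.py <<'E'
def q(deg):
    a=np.radians(deg)/2; return [np.cos(a),np.sin(a),0.,0.]
CAP=(.5794,-.2416); LAMP=(.4982,.2213,40.); M=(.5936,-.0768,29.8)
E
python3 - <<'E'
from h import *
def s(p,d):
    r=solve_ik(p,q(d)); return None if r is None else np.round(r,2)
for d in(-90,-45,0,45,90,180): print("cap",d,s([*CAP,.19],d))
for d in(40,220,-140): print("lamp",d,s([*LAMP[:2],.026],d))
for d in(29.8,-60,-65,209.8,120,-150): print("sock",d,s([*M[:2],.067],d))
E
```

```text
cap -90 [ 0.16  0.52  0.23  1.63 -0.14  1.01 -2.71]
cap -45 [ 0.28  0.51  0.06  1.62 -0.04  1.01 -2.  ]
cap 0 [ 0.41  0.52 -0.12  1.61  0.07  1.02 -1.3 ]
cap 45 [ 0.51  0.53 -0.26  1.6   0.15  1.03 -0.58]
cap 90 [ 0.62  0.55 -0.43  1.6   0.26  1.05  0.12]
cap 180 [ 0.8   0.62 -0.7   1.59  0.43  1.1   1.56]
lamp 40 [-0.09  0.7  -0.54  1.9   0.54  0.69 -1.83]
lamp 220 [ 0.26  0.95 -1.08  1.88  1.02  1.    0.97]
lamp -140 [ 0.26  0.95 -1.08  1.88  1.02  1.    0.97]
sock 29.8 [ 0.25  0.64 -0.27  1.76  0.24  0.77 -1.19]
sock -60 [-0.    0.63  0.08  1.78 -0.07  0.74 -2.51]
sock -65 [-0.02  0.63  0.1   1.78 -0.09  0.74 -2.58]
sock 209.8 [ 0.76  0.93 -1.08  1.73  0.93  1.08  1.45]
sock 120 [ 0.49  0.71 -0.61  1.75  0.52  0.85  0.16]
sock -150 [ 0.76  0.93 -1.08  1.73  0.93  1.08  1.46]
```

Run:
```python
from h import *
t0=get_state()["time_s"]
move_pose([*CAP,.19],q(30)); grip(0.0,20)
print("t",get_state()["time_s"],get_state()["tcp_pos"],get_state()["grip_width"],get_state()["contact_force"])
p=read_camera("scene"); cv2.imwrite("pics/cap1.png",cv2.resize(p["img"][110:260,110:260],None,fx=4,fy=4,interpolation=cv2.INTER_CUBIC))
p=read_camera("top"); cv2.imwrite("pics/cap1t.png",cv2.resize(p["img"][110:260,230:380],None,fx=4,fy=4,interpolation=cv2.INTER_CUBIC))
```

```text
t 4.675 [ 0.57942661 -0.2415914   0.19002015] 0.00043355491806909373 [-0.31453737 -0.08167693 -0.51429849]
```

View pics/cap1.png

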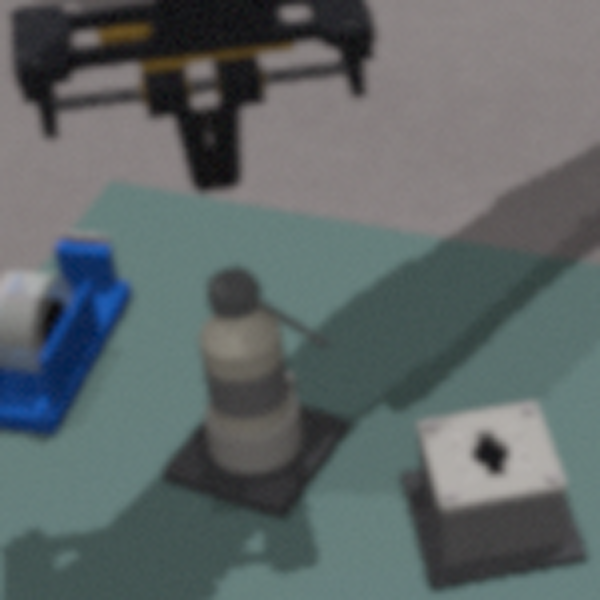

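The shut fingertips are at about (163.8,156.5) in scene, above the cap at (168,181). I'll compare with the projected TCP to get the camera bias.

Run:
```python
from h import *
import pickle
P=pickle.load(open("P0.pkl","rb"))
for n in P: print(n,proj(P[n],[[*CAP,.19],[*CAP,.149]]))
```

```text
scene [[165.97258584 166.07096454]
 [167.99282181 179.68311233]]
top [[330.67338174 173.61173006]
 [328.3944116  176.2366143 ]]
```

View pics/cap1t.png

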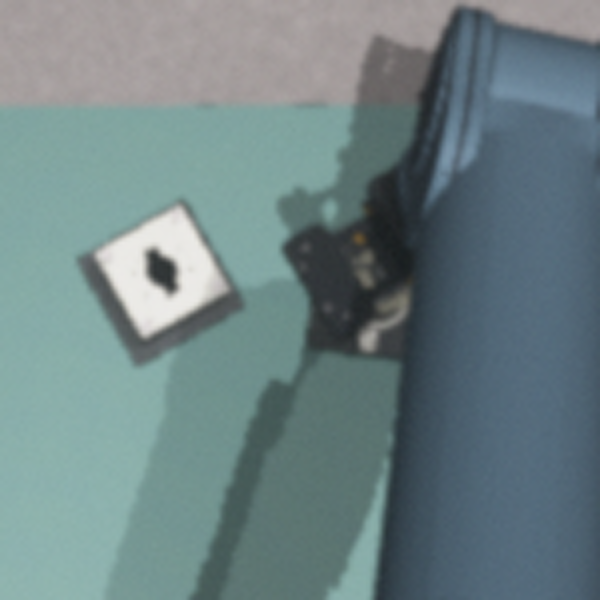

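Run:
```python
from h import *
print(get_state()["tcp_pos"],get_state()["tcp_rot"],get_state()["time_s"])
p=read_camera("scene"); cv2.imwrite("pics/cap2.png",cv2.resize(p["img"][130:200,120:210],None,fx=8,fy=8,interpolation=cv2.INTER_CUBIC))
```

```text
[ 0.57937895 -0.24157913  0.18998086] [ 9.65922434e-01  2.58831705e-01 -1.29065704e-05 -2.80704983e-05] 4.775
```

View pics/cap2.png

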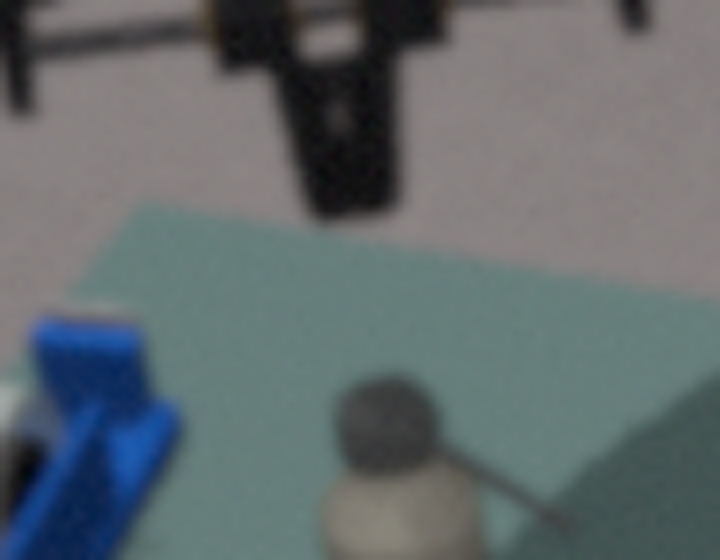

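Run:
```python
from h import *
import pickle
P=pickle.load(open("P0.pkl","rb"))
y=np.array([np.sin(np.radians(16.6)),-np.cos(np.radians(16.6)),0])
c=np.array([.1858,-.6229,.2064])
pts=[c,c+y*.044,c-y*.044,c+[0,0,.019],c+[0,0,.064]]
for n in P:
    print(n,proj(P[n],pts).round(1).tolist())
a=P["scene"]["favg"][0:75,50:150].astype(np.uint8);b=P["top"]["favg"][300:375,440:512].astype(np.uint8)
cv2.imwrite("pics/st.png",cv2.resize(np.hstack([a,b]),None,fx=4.6,fy=4.6,interpolation=cv2.INTER_CUBIC))
```

```text
scene [[103.6, 70.9], [89.5, 71.0], [117.6, 70.9], [102.3, 65.2], [99.1, 51.3]]
top [[483.2, 322.3], [499.3, 317.4], [467.1, 327.3], [487.1, 323.5], [496.7, 326.6]]
```

View pics/st.png

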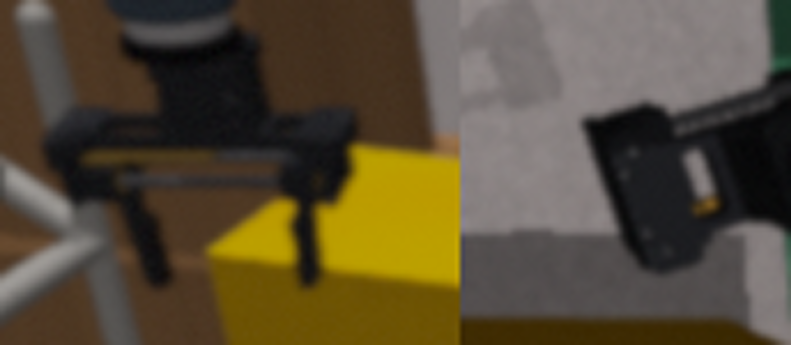

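Run:
```python
from h import *
import pickle
P=pickle.load(open("P0.pkl","rb"))
def body(c,deg,dz=0):
    a=np.radians(deg); y=np.array([np.sin(a),-np.cos(a),0]);x=np.array([np.cos(a),np.sin(a),0])
    c=np.array(c)+[0,0,dz]
    return np.array([c+[0,0,h]+s*.0935*y+t*.0375*x for h in(.064,.10) for s in(-1,1) for t in(-1,1)])
for dz in(0,.03):
  print(proj(P["top"],body([.1858,-.6229,.2064],16.6,dz)).round(1).tolist())
  print(proj(P["top"],body([*CAP,.19],30,dz)).round(1).tolist())
  print("scene",proj(P["scene"],body([*CAP,.19],30,dz)).round(1).tolist())
a=P["top"]["favg"][290:384,412:512].astype(np.uint8)
cv2.imwrite("pics/st2.png",cv2.resize(a,None,fx=6,fy=6,interpolation=cv2.INTER_CUBIC))
p=read_camera("scene"); cv2.imwrite("pics/cap3.png",cv2.resize(p["img"][90:190,100:220],None,fx=6,fy=6,interpolation=cv2.INTER_CUBIC))
```

```text
[[465.8, 353.3], [455.0, 322.5], [538.7, 330.7], [527.3, 300.3], [473.1, 356.9], [461.8, 325.0], [548.6, 333.5], [536.6, 302.0]]
[[311.2, 199.3], [296.4, 174.6], [372.7, 163.7], [357.5, 139.5], [312.8, 197.5], [297.5, 172.0], [376.4, 160.8], [360.6, 135.8]]
scene [[200.7, 129.2], [206.7, 146.6], [119.2, 140.1], [120.4, 158.9], [199.7, 115.9], [205.7, 132.9], [116.1, 126.4], [117.2, 144.9]]
[[471.8, 356.3], [460.6, 324.6], [546.9, 333.0], [535.0, 301.7], [479.5, 360.1], [467.9, 327.2], [557.3, 336.0], [544.9, 303.5]]
[[312.5, 197.8], [297.3, 172.4], [375.7, 161.3], [360.1, 136.5], [314.3, 195.9], [298.5, 169.7], [379.6, 158.2], [363.4, 132.6]]
scene [[199.9, 118.2], [205.9, 135.2], [116.6, 128.7], [117.7, 147.3], [198.8, 104.3], [204.9, 120.9], [113.4, 114.5], [114.3, 132.6]]
```

View pics/st2.png

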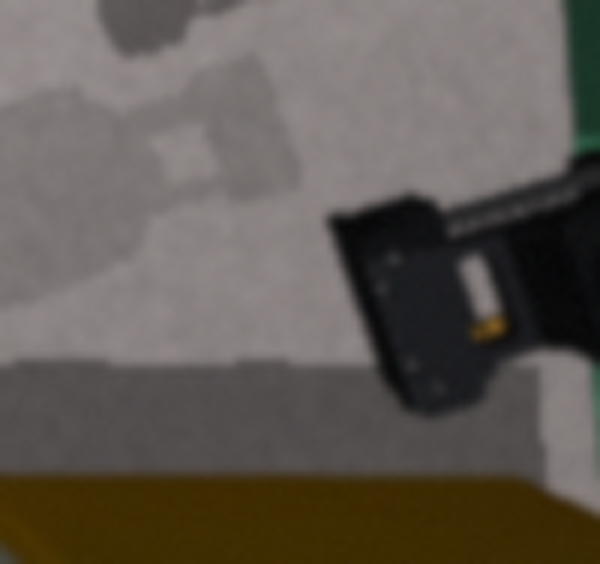

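View pics/cap3.png

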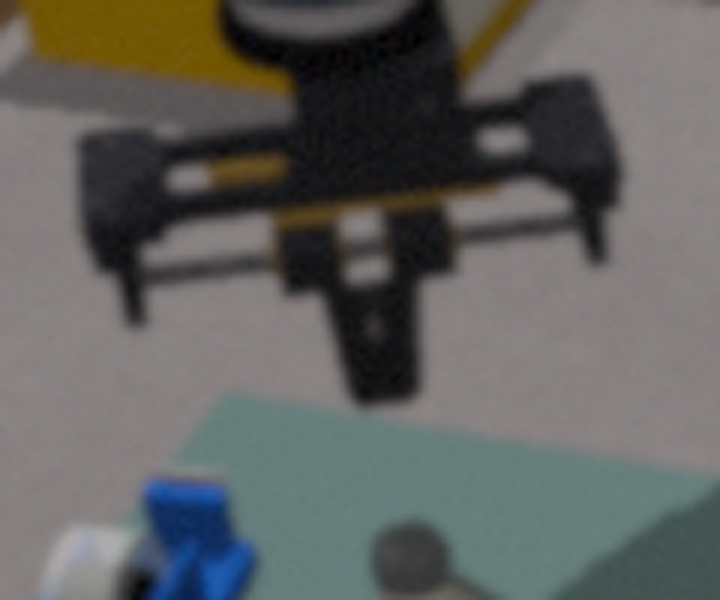

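Seen in the scene view, the fingertips appear about 28 mm higher than the reported TCP (row 156.6 against 166). A force-guarded descent onto the cap will show where the real tip is.

Run:
```python
from h import *
S=lambda:(get_state()["time_s"],get_state()["tcp_pos"].round(4),get_state()["contact_force"].round(2))
print(S()); r=move_l([*CAP,.152],v=.08,stop_force=2.5); print(r,S())
if not r:
    r=move_l([*CAP,.144],v=.015,stop_force=2.); print(r,S())
p=read_camera("scene"); cv2.imwrite("pics/cap4.png",cv2.resize(p["img"][120:220,120:220],None,fx=6,fy=6,interpolation=cv2.INTER_CUBIC))
```

```text
(4.875, array([ 0.5794, -0.2416,  0.19  ]), array([-0.66, -0.23,  1.18]))
False (5.5, array([ 0.5794, -0.2416,  0.1518]), array([0.67, 0.42, 1.43]))
False (6.1833, array([ 0.5794, -0.2416,  0.144 ]), array([-0.01, -0.52,  0.71]))
```

View pics/cap4.png

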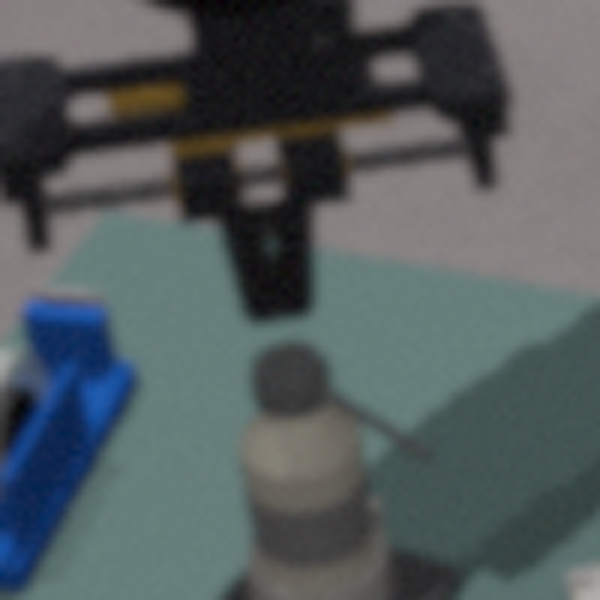

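The fingertips still sit above the cap at TCP z 0.144, with the tip at (166.7,173.3), so the tip offset is real. I'll keep descending under the force guard.

Run:
```python
from h import *
S=lambda:(get_state()["time_s"],get_state()["tcp_pos"].round(4),get_state()["contact_force"].round(2))
r=move_l([*CAP,.128],v=.03,stop_force=2.5); print(r,S())
if not r: r=move_l([*CAP,.110],v=.015,stop_force=2.5); print(r,S())
p=read_camera("scene"); cv2.imwrite("pics/cap5.png",cv2.resize(p["img"][120:220,120:220],None,fx=6,fy=6,interpolation=cv2.INTER_CUBIC))
print(S())
```

```text
False (6.9167, array([ 0.5795, -0.2416,  0.128 ]), array([ 0.39, -0.9 ,  0.31]))
True (7.7167, array([ 0.5793, -0.2416,  0.1158]), array([-0.11, -0.34,  3.69]))
(7.7667, array([ 0.5793, -0.2416,  0.1159]), array([0.6 , 0.14, 4.46]))
```

View pics/cap5.png

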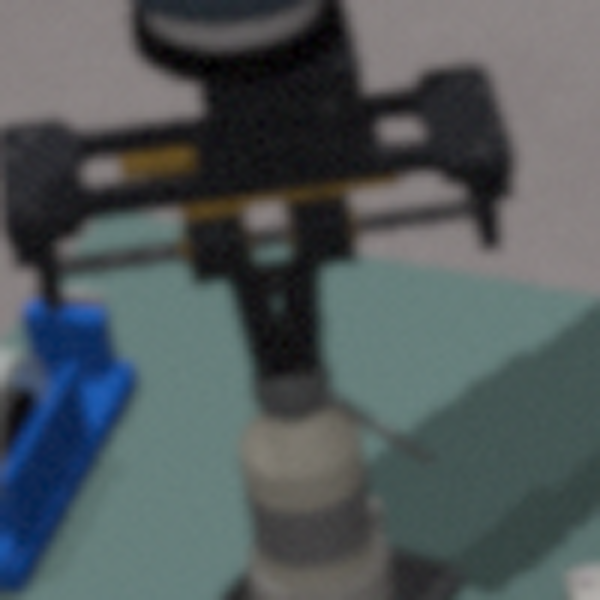

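Contact is at TCP z of about 0.117, so the real fingertips are about 31 mm short of the reported TCP. I'll account for that from here on. Now pressing right down.

Run:
```python
from h import *
S=lambda:(get_state()["time_s"],get_state()["tcp_pos"].round(4),get_state()["contact_force"].round(2))
for z in (.114,.113,.112,.111,.110,.109,.108,.107,.106):
    r=move_l([*CAP,z],v=.01,stop_force=8); s=S(); print(r,s)
    if r or s[2][2]>12: break
p=read_camera("scene"); wait(.3); print(S())
cv2.imwrite("pics/cap6.png",cv2.resize(p["img"][140:220,120:220],None,fx=6,fy=6,interpolation=cv2.INTER_CUBIC))
```

```text
False (8.0833, array([ 0.5793, -0.2416,  0.1141]), array([-1.44,  0.95,  5.04]))
False (8.3333, array([ 0.5793, -0.2416,  0.1131]), array([-2.33,  0.91,  5.6 ]))
False (8.5833, array([ 0.5794, -0.2416,  0.1122]), array([-1.6 ,  0.38,  6.64]))
False (8.8333, array([ 0.5793, -0.2416,  0.1113]), array([-2.26,  0.71,  6.28]))
False (9.0833, array([ 0.5793, -0.2416,  0.1111]), array([-4.62,  1.56, 12.89]))
(9.4333, array([ 0.5794, -0.2416,  0.1112]), array([-4.52,  1.1 , 13.48]))
```

View pics/cap6.png

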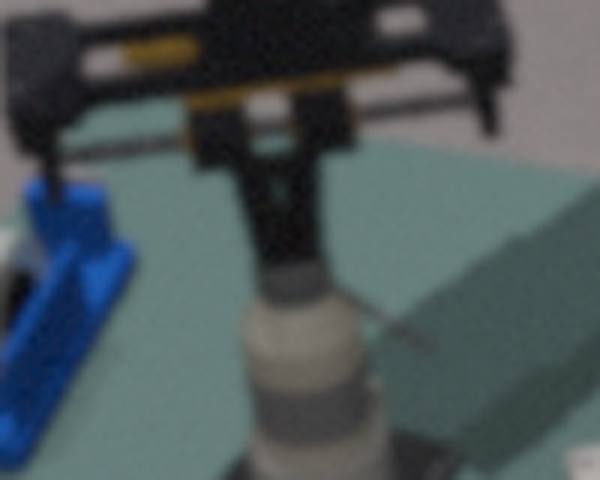

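The cap hit its stop at TCP z 0.1112 with 13 N. That puts the tip offset at about 31.8 mm. Next I'll release, check it springs back, and go to the lamp.

```bash
echo 'OFF=.0318' >> h.py
python3 - <<'E'
from h import *
S=lambda:(get_state()["time_s"],get_state()["tcp_pos"].round(4),get_state()["contact_force"].round(2),get_state()["joints"].round(2))
move_l([*CAP,.17],v=.15); 
p=read_camera("scene"); cv2.imwrite("pics/cap7.png",cv2.resize(p["img"][140:220,120:220],None,fx=6,fy=6,interpolation=cv2.INTER_CUBIC))
for d in (40,220):
    print(d,np.round(solve_ik([*LAMP[:2],-.005],q(d)),2))
move_pose([*LAMP[:2],.10],q(40)); grip(.060,30); print(S())
q1=read_camera("scene"); q2=read_camera("top")
a=q1["img"][170:260,310:410]; b=q2["img"][150:240,120:220]
cv2.imwrite("pics/l1.png",cv2.resize(np.hstack([a,b]),None,fx=4,fy=4,interpolation=cv2.INTER_CUBIC))
E
```

```text
40 [-0.29  0.7  -0.27  1.92  0.32  0.57 -1.65]
220 [ 0.26  1.02 -1.08  1.89  1.11  1.    0.92]
(12.7417, array([0.4982, 0.2213, 0.1   ]), array([-0.57,  0.03, -0.16]), array([-0.22,  0.53, -0.37,  1.88,  0.26,  0.77, -1.6 ]))
```

View pics/cap7.png

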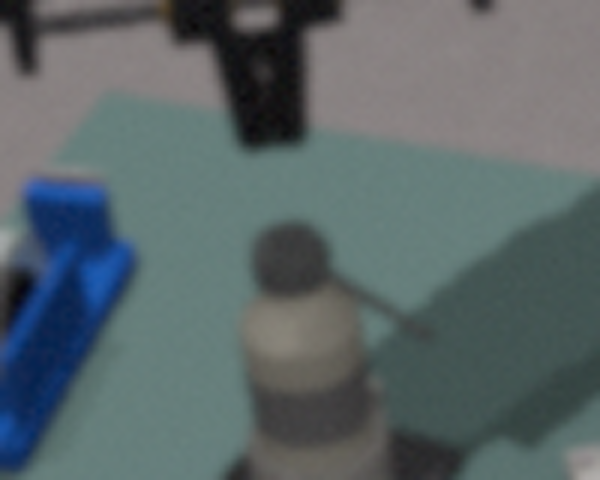

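View pics/l1.png

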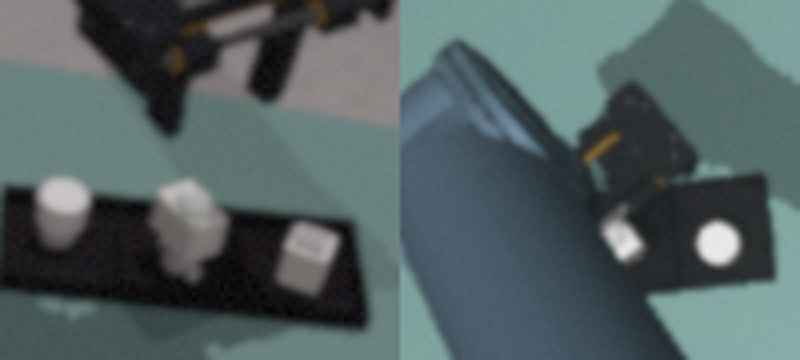

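Run:
```python
from h import *
import pickle
P=pickle.load(open("P0.pkl","rb"))
a=np.radians(40); y=np.array([np.sin(a),-np.cos(a),0]); c=np.array([.4982,.2213,.1+OFF])
for n in P: print(n,proj(P[n],[c,c+.035*y,c-.035*y,[.4982,.2213,.055]]).round(1).tolist())
```

```text
scene [[363.4, 197.1], [351.3, 201.2], [375.2, 193.1], [357.8, 220.3]]
top [[167.3, 205.2], [176.7, 197.5], [157.7, 213.0], [172.8, 208.0]]
```

The fingertips at (353,203) and (376,194.5) in scene straddle the lamp as predicted, within about 1.5 px. Descending and gripping.

Run:
```python
from h import *
S=lambda:(get_state()["time_s"],get_state()["tcp_pos"].round(4),get_state()["contact_force"].round(2),get_state()["grip_width"])
zt=.027-OFF
r=move_l([*LAMP[:2],.03],v=.12,stop_force=6); print(r,S())
if not r: r=move_l([*LAMP[:2],zt],v=.05,stop_force=5); print(r,S())
if not r:
    grip(0.0,30); print(S())
a=read_camera("scene")["img"][170:260,310:410]
cv2.imwrite("pics/l2.png",cv2.resize(a,None,fx=6,fy=6,interpolation=cv2.INTER_CUBIC))
```

```text
False (13.575, array([0.4986, 0.2216, 0.0304]), array([ 0.27, -0.01, -0.18]), 0.060189374114455414)
False (14.425, array([ 0.4983,  0.2214, -0.0047]), array([0.35, 0.44, 0.12]), 0.06011398929467478)
(15.0333, array([ 0.4983,  0.2214, -0.0047]), array([0.43, 0.6 , 1.16]), 0.025582196729165545)
```

View pics/l2.png

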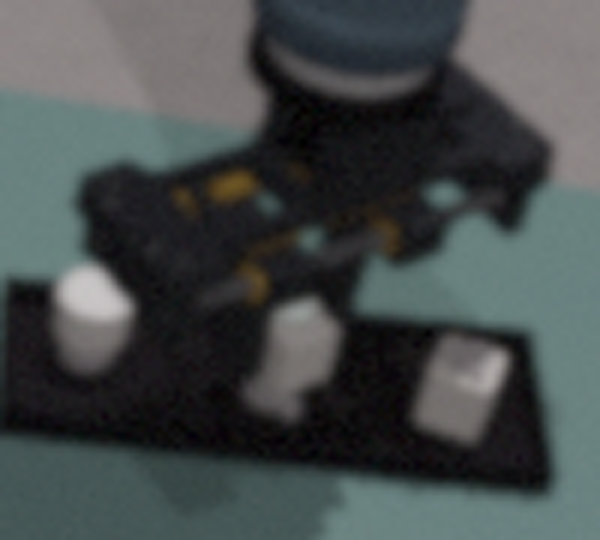

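The grip is on the lamp head with a width of 25.6 mm. I'll lift it and carry it over the socket.

Run:
```python
from h import *
S=lambda:(get_state()["time_s"],get_state()["tcp_pos"].round(4),get_state()["contact_force"].round(2),get_state()["grip_width"],get_state()["joints"].round(2))
grip(0.0,45)
move_l([*LAMP[:2],.10],v=.15); print(S())
move_pose([*M[:2],.10],q(M[2])); move_l([*M[:2],.075],v=.08)
print(S()); print(np.round(solve_ik([*M[:2],.036],q(M[2]-92)),2))
import pickle
P={n:avg(n,2) for n in("scene","top")}; pickle.dump(P,open("P1.pkl","wb"))
a=P["scene"]["favg"][180:265,190:280]; b=P["top"]["favg"][140:225,225:315]
cv2.imwrite("pics/k1.png",cv2.resize(np.hstack([a,b]).astype(np.uint8),None,fx=4.4,fy=4.4,interpolation=cv2.INTER_CUBIC))
```

```text
(16.15, array([0.4976, 0.2209, 0.0993]), array([ 0.28, -0.43, -0.68]), 0.025409932503753188, array([-0.22,  0.53, -0.37,  1.88,  0.26,  0.77, -1.6 ]))
(17.8, array([ 0.5931, -0.0764,  0.0743]), array([ 0.41, -0.87, -0.41]), 0.025742572292037195, array([ 0.25,  0.63, -0.28,  1.76,  0.23,  0.78, -1.19]))
[-0.03  0.68  0.12  1.79 -0.12  0.68 -2.51]
```

View pics/k1.png

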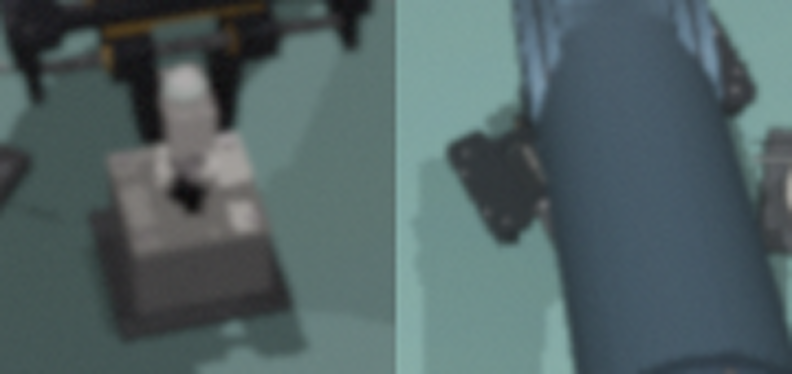

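The lamp hangs above the socket mouth, with the lamp at about (233,205) and the mouth just below at (232,223). The top view is blocked by the arm. I'll insert by touch with a small search.

Run:
```python
from h import *
S=lambda:(round(get_state()["time_s"],2),get_state()["tcp_pos"].round(4),get_state()["contact_force"].round(2),get_state()["torque"].round(2))
wait(.2); print(S())
move_l([*M[:2],.055],v=.06,stop_force=5)
offs=[(0,0),(.0012,0),(-.0012,0),(0,.0012),(0,-.0012)]
for dx,dy in offs:
    x,y=M[0]+dx,M[1]+dy
    move_l([x,y,.0545],v=.05)
    r=move_l([x,y,.0470],v=.02,stop_force=3.5); s=S(); print(dx,dy,r,s)
    if s[1][2]<.0485: break
p=read_camera("scene")["img"][180:265,190:280]
cv2.imwrite("pics/k2.png",cv2.resize(p,None,fx=6,fy=6,interpolation=cv2.INTER_CUBIC))
```

```text
(18.2, array([ 0.5938, -0.0769,  0.0753]), array([ 0.2 ,  0.56, -0.91]), array([0.01, 0.01, 0.01]))
0 0 False (19.46, array([ 0.5935, -0.0768,  0.0468]), array([-0.13, -0.34, -0.5 ]), array([-0.01, -0.02,  0.02]))
```

View pics/k2.png

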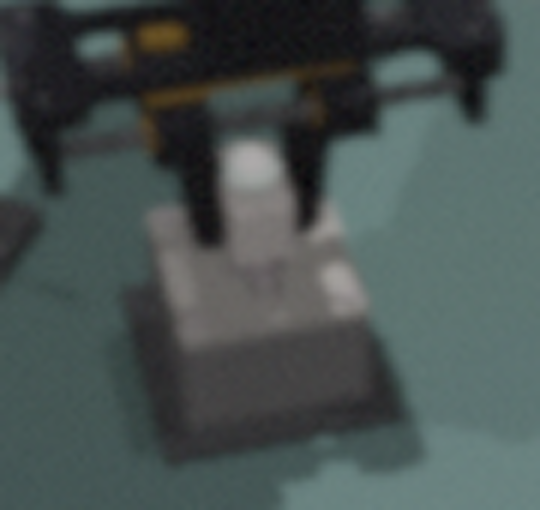

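The lamp shaft is down in the mouth with no contact force. Now pushing against the spring.

Run:
```python
from h import *
S=lambda:(round(get_state()["time_s"],2),get_state()["tcp_pos"].round(4),get_state()["contact_force"].round(2),get_state()["torque"].round(2))
for z in np.arange(.0445,.0335,-.0015):
    r=move_l([M[0],M[1],z],v=.015,stop_force=9); s=S(); print(round(z,4),r,s)
    if r or s[2][2]>12: break
p=read_camera("scene")["img"][180:265,190:280]
cv2.imwrite("pics/k3.png",cv2.resize(p,None,fx=6,fy=6,interpolation=cv2.INTER_CUBIC))
```

```text
0.0445 False (19.82, array([ 0.5941, -0.0768,  0.0449]), array([-0.71, -0.3 ,  3.66]), array([ 0.  ,  0.01, -0.  ]))
0.043 False (20.07, array([ 0.594 , -0.0768,  0.0432]), array([ 0.64, -0.57,  3.51]), array([-0.05, -0.01, -0.01]))
0.0415 False (20.32, array([ 0.594 , -0.0768,  0.0416]), array([ 0.95, -0.65,  4.12]), array([-0.11, -0.18, -0.02]))
0.04 False (20.57, array([ 0.594 , -0.0768,  0.0402]), array([1.84, 0.36, 5.23]), array([-0.09, -0.2 ,  0.02]))
0.0385 False (20.82, array([ 0.594 , -0.0768,  0.0387]), array([1.31, 0.17, 6.19]), array([-0.09, -0.23,  0.02]))
0.037 False (21.07, array([ 0.5939, -0.0768,  0.0373]), array([ 0.46, -0.43,  5.81]), array([-0.09, -0.16, -0.02]))
0.0355 False (21.32, array([ 0.594 , -0.0768,  0.0359]), array([0.82, 0.72, 6.78]), array([-0.08, -0.1 ,  0.  ]))
0.034 False (21.57, array([ 0.5941, -0.0767,  0.0355]), array([-2.55,  1.17, 15.83]), array([-0.02,  0.67, -0.02]))
```

View pics/k3.png

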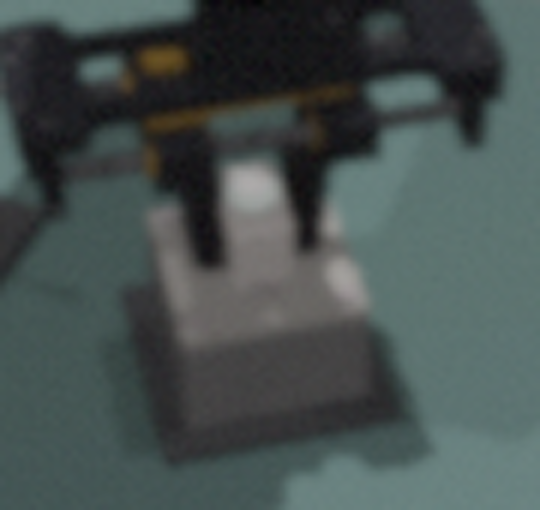

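The plunger travelled from TCP z 0.0455 to 0.0355, which is the full 10 mm, and the force rises to 16 N at the stop. Next I'll twist clockwise in steps, watching side forces.

Run:
```python
from h import *
S=lambda:(round(get_state()["time_s"],2),get_state()["tcp_pos"].round(4),get_state()["contact_force"].round(2),get_state()["torque"].round(3))
x,y=M[:2]; z=.0346
for d in (4,8,14,22,30):
    move_l([x,y,z],rot=q(M[2]-d),v=.05,stop_force=25); s=S(); print(d,s,np.degrees(2*np.arctan2(get_state()["tcp_rot"][1],get_state()["tcp_rot"][0])).round(1),get_state()["grip_width"])
    f=s[2]
    if np.hypot(f[0],f[1])>6: x+=f[0]/6000*.6; y+=f[1]/6000*.6; print("adj",x-M[0],y-M[1])
    if f[2]>25 or np.hypot(f[0],f[1])>20: break
```

```text
4 (21.88, array([ 0.5941, -0.0766,  0.0356]), array([-2.02,  0.03, 12.12]), array([0.078, 0.253, 0.065])) 25.8 0.02573456800928986
8 (22.12, array([ 0.5941, -0.0765,  0.0356]), array([-0.99,  0.3 , 12.77]), array([ 0.03 ,  0.241, -0.01 ])) 21.8 0.025336237615019772
14 (22.38, array([ 0.594 , -0.0764,  0.0355]), array([-1.22,  1.31, 12.24]), array([ 0.153,  0.249, -0.036])) 15.8 0.025754797469424568
22 (22.68, array([ 0.594 , -0.0762,  0.0356]), array([-1.27,  0.69, 11.52]), array([0.24, 0.35, 0.01])) 7.8 0.02533240983277826
30 (22.97, array([ 0.594 , -0.0762,  0.0356]), array([-1.24,  1.56, 11.63]), array([0.268, 0.366, 0.011])) -0.2 0.025419469478882014
```

Run:
```python
from h import *
S=lambda:(round(get_state()["time_s"],2),get_state()["tcp_pos"].round(4),get_state()["contact_force"].round(2),get_state()["torque"].round(3))
x,y=M[:2]; z=.0346
for d in (38,46,54,62,70,78,84,88,91):
    move_l([x,y,z],rot=q(M[2]-d),v=.05,stop_force=25); s=S(); print(d,s,np.degrees(2*np.arctan2(get_state()["tcp_rot"][1],get_state()["tcp_rot"][0])).round(1),get_state()["grip_width"].round(4))
    f=s[2]
    if np.hypot(f[0],f[1])>6: x+=f[0]/6000*.6; y+=f[1]/6000*.6; print("adj",x-M[0],y-M[1])
    if f[2]>25 or np.hypot(f[0],f[1])>20: break
print(get_state()["joints"].round(2))
for n,(r,c) in (("scene",(180,190)),("top",(140,225))):
    p=read_camera(n); cv2.imwrite(f"pics/e_{n}.png",cv2.resize(p["img"][r:r+85,c:c+90],None,fx=6,fy=6,interpolation=cv2.INTER_CUBIC))
    cv2.imwrite(f"pics/ef_{n}.png",p["img"])
```

```text
Traceback (most recent call last):
AttributeError: 'float' object has no attribute 'round'
```

Run:
```python
from h import *
S=lambda:(round(get_state()["time_s"],2),get_state()["tcp_pos"].round(4),get_state()["contact_force"].round(2),get_state()["torque"].round(3))
x,y=M[:2]; z=.0346
for d in (46,54,62,70,78,84,88,91):
    move_l([x,y,z],rot=q(M[2]-d),v=.05,stop_force=25); s=S(); print(d,s,np.degrees(2*np.arctan2(get_state()["tcp_rot"][1],get_state()["tcp_rot"][0])).round(1),round(get_state()["grip_width"],4))
    f=s[2]
    if np.hypot(f[0],f[1])>6: x+=f[0]/6000*.6; y+=f[1]/6000*.6; print("adj",x-M[0],y-M[1])
    if f[2]>25 or np.hypot(f[0],f[1])>20: break
print(get_state()["joints"].round(2))
for n,(r,c) in (("scene",(180,190)),("top",(140,225))):
    p=read_camera(n); cv2.imwrite(f"pics/e_{n}.png",cv2.resize(p["img"][r:r+85,c:c+90],None,fx=6,fy=6,interpolation=cv2.INTER_CUBIC))
    cv2.imwrite(f"pics/ef_{n}.png",p["img"])
```

```text
46 (23.55, array([ 0.5938, -0.0764,  0.0355]), array([-2.69,  1.78, 12.99]), array([ 0.177,  0.448, -0.017])) -16.2 0.0258
54 (23.84, array([ 0.5937, -0.0765,  0.0355]), array([-1.87,  0.65, 12.25]), array([0.195, 0.505, 0.039])) -24.2 0.0257
62 (24.13, array([ 0.5936, -0.0766,  0.0356]), array([-2.75,  0.57, 12.31]), array([0.132, 0.541, 0.032])) -32.2 0.0256
70 (24.43, array([ 0.5936, -0.0766,  0.0356]), array([-2.56,  0.6 , 13.54]), array([0.088, 0.568, 0.026])) -40.2 0.0254
78 (24.72, array([ 0.5935, -0.0767,  0.0355]), array([-1.88,  0.44, 13.09]), array([0.16 , 0.62 , 0.065])) -48.2 0.0255
84 (24.98, array([ 0.5935, -0.0767,  0.0355]), array([-2.61,  0.87, 14.13]), array([0.179, 0.634, 0.082])) -54.2 0.0257
88 (25.23, array([ 0.5934, -0.0767,  0.0355]), array([-3.21,  1.38, 12.34]), array([0.107, 0.672, 0.039])) -58.2 0.0252
91 (25.48, array([ 0.5934, -0.0768,  0.0355]), array([-3.38,  1.18, 13.25]), array([0.12 , 0.701, 0.178])) -61.2 0.0257
[-0.05  0.68  0.15  1.79 -0.15  0.68 -2.46]
```

View pics/e_scene.png

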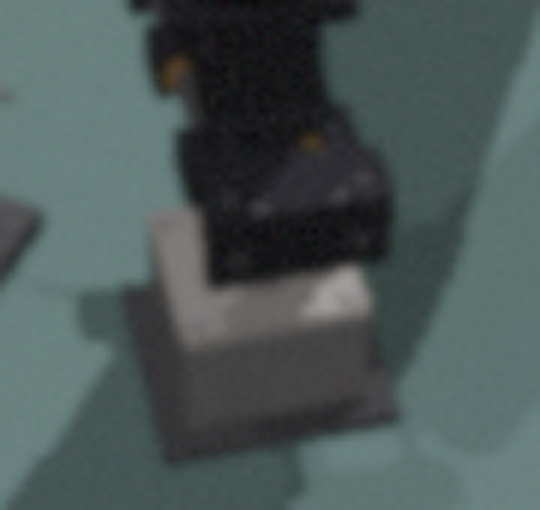

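View pics/ef_scene.png

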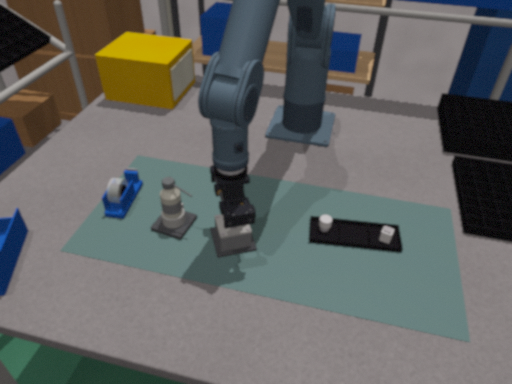

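Run:
```python
from h import *
F=[]
for _ in range(8):
    wait(.06); s=get_state(); F.append([*s["contact_force"],s["torque"][2]])
print(np.mean(F,0).round(3),s["tcp_pos"].round(4),s["grip_width"],s["time_s"])
hand_in()
```

```text
[-2.965  0.712 13.38   0.088] [ 0.5934 -0.0767  0.0355] 0.025753510866022164 26.0417
the job is handed in; nothing more can be done
```

I sprayed the socket, then pushed the bayonet lamp fully in, turned it clockwise and handed the job in at 26 s. The gripper is still holding the lamp pushed in and turned.

- **Spray cap:** I pressed it until it met its stop, with the force rising to about 13 N. In the picture after release it was back up.
- **Lamp pushed in:** It entered the socket on the first try. The plunger travelled 10 mm to its bottom stop.
- **Twist:** The tool turned 91° clockwise seen from above. At the last check it was pressing down at about 13 N, with about 3 N sideways. The twist moment was about 0.09 N m, close to the spring's 0.08 N m at its stop. The grip width was 25.75 mm, so it still held the 26 mm head.
- **Other fittings:** The last scene picture shows the round and square fittings and the tape dispenser where they were.

**Disagreements and gaps:**
- **Tool length:** The real fingertips are about 32 mm short of the reported TCP. I saw this in the camera and confirmed it by touching the cap, then corrected every height for it.
- **Camera mismatch:** The two cameras differed by about 2.3 mm in x, so I used the mean.
- **Lamp not seen at the end:** The gripper hid the lamp from the scene camera, and I did not look at the last top picture. The final turn is therefore judged from tool angle, height and forces.

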